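Set a clock's strike arm against its gauge

TASK

Take the red-gripped gauge out of the wooden rack, slide it blade-down into the slot of the green setting jig until it sits on the slot's floor, and let go of it while the strike arm is still at rest. Then swing the sprung strike arm round by its black post, away from the gong, until it bears firmly against the gauge's blade, and finish holding it there with the gripper so that the watchmaker can tighten its collar: the program ends while still holding the arm, with the gauge standing free in its slot. Leave the other two gauges and the rest of the bench undisturbed.

Things in the scene. Friction and masses are not known exactly. Their poses are not given: they have to be found in the camera images.
- jig: clock strike-arm jig, fixed: green base plate 12 thick (x -155 to 40, y -178 to 48), brass pivot body, aluminium slot block 64 (x) by 30 (y), top at z 42, centred on the slot, which runs along the jig's x; brass gong 58 across, top at z 64, at (-22, -134), beside the resting arm. Origin: on the vertical pivot axis, at bench height; z up
- slot_floor (a point): centre of the floor of the slot in the block, at (-60, 9.5, 14) in the jig's frame, axes as the jig's. The slot is 46 long (x), 7 wide (y) and 28 deep, open at the top (z 42) with a 3 mm chamfered mouth
- strike_arm (a joint): arm angle about the vertical pivot, rad, growing clockwise from above. 0 = rest by the gong: arm points along (-cos 1.1, -sin 1.1) in the jig frame. It meets the gauge at about 1.10 (play +-0.05), pointing along the jig's -x; without gauge it goes on to 1.45. A spring pulls it back: 0.3 N m at 0 plus 0.6 N m per rad, 7.5 N at the post at the gauge
- post_top (a point): centre of the top of the upright round black post on the strike arm, z 118, 16 in diameter, 130 from the pivot axis; its top 40 mm can be gripped or pushed. The arm is a steel bar 14 wide and 12 high (z 55 to 67 above the bench), 135 long from the pivot, with a small brass hammer head beside the post; at the gauge only its bar touches the blade
- rack: wooden rack, 196 long (x), 44 wide (y), 30 high, fixed, with three slots in line along its x at -60, 0 and +60, each 44 x 7 and 22 deep (floor at z 8). One gauge stands in each, in any order. Origin: centre of its underside
- red_gauge: flat gauge with red grip, 0.08 to 0.15 kg: steel blade 40 wide (x), 5 thick (y), 70 tall up from the foot, then a red grip 34 (x) by 12 (y) by 30 tall; 100 in all. Stands upright and loose in the rack, its x along the rack's x; pinch the grip across y from above. The two ways round are alike. Origin: centre of its foot; z up
- blue_gauge: setting gauge like the red one in every size, but with a blue grip; must stay in the rack. Origin: centre of its foot
- yellow_gauge: setting gauge like the red one in every size, but with a yellow grip; must stay in the rack. Origin: centre of its foot
- jar: amber glass jar with a brass lid, 60 across, 75 tall; bystander. Origin: centre of its underside
- cup: small black cup, 48 across, 50 tall; bystander. Origin: centre of its underside
- loupe: black eye loupe, 38 across, 30 tall; bystander. Origin: centre of its underside
- barrel: brass spring barrel, 72 across, 38 tall; bystander. Origin: centre of its underside

How it is judged:
By the outcome, as a careful person would: the job done as asked, in the order asked, and still so for the second after the job is handed in, while the arm keeps its last pose, push and grip.
It also fails if it takes over 54 s, if anything falls off the work surface, if the arm or the gripper's body presses on something with over 40 N, if the wrist force passes 120 N, or if a joint passes its speed limit or range.

ROBOT

A 6-joint arm with a two-finger parallel gripper is mounted at the origin on the work surface. World frame = base frame: x ahead of the robot, y to its left, z up, the work surface at z = 0. Lengths are in mm, angles in rad, forces in N, time in s.
With the tool pointing down it reaches from about 300 to 775 mm from the base axis. Payload 14.6 kg.
Tool frame: the origin (TCP) lies at the very end of the fingers, on their centre line; the grasp point (between the pads) lies 19 mm behind it; z points along the fingers, y is the line along which they close (so a half turn about z gives the same grasp; the last joint's range is limited). The gripper opens to 94 mm and grips with 3 to 60 N. Pads are 16 mm wide; open, the fingers measure 119 mm over their backs; the gripper's body (75 mm by 177 mm) begins 78 mm behind the grasp point.
Start: joints at [1.222, 0.3, 1.521, -0, 1.321, -0.067], TCP at [152.944, 528.297, 205.446] pointing down, gripper open.
Joint ranges: [-3.03, 3.03], [-0.79, 2.21], [0.23, 2.52], [-1.04, 4.18], [0, 3.07], [-2.55, 2.55]. Speed limits (rad/s): [2.22, 2.22, 2.57, 3.14, 3.14, 3.14].

INTERFACE

Orientations are given as [roll, pitch, yaw] about the fixed x, y, z axes, in that order (R = Rz(yaw) Ry(pitch) Rx(roll)).
In Python, from cell import manip gives the robot as it stands.
- The arm moves only by the tool servo_tool, never from a script. Its argument "motion" is a list that holds one entry, the list of rows, each a list of 7 numbers: the shift along the world's x, y, z as a fraction of full scale, then the turn, a rotation vector about the world's x, y, z as a fraction of full scale, then the closure, from 0 (fully open) to 1 (shut). In form: [[[x, y, z, rx, ry, rz, gripper], ...]]. A call has 1 to 10 rows; each row is the pose to reach, as a shift and turn from the pose commanded when the call began, turning the shorter way round; what a row does not reach only later rows make up. Full scale, the value 1, is 0.5 m for a shift and pi rad for a turn. A row lasts 1/10 s, in which the tool goes at most 50 mm and 8.59 degrees, less where a joint would pass 70% of its speed; a pose out of reach is approached as far as the arm can. A call with a number of a shift or a turn outside -1 to 1 is refused whole. A call with a gripper value outside its range is refused whole. The fingers move at their own pace and stop on an object; "newtons" is the grip in N (left out, the last holds). Time passes only in rows, so rows that repeat a pose let the fingers close. It gives the time, the measured TCP pose, the force, the opening and the grip force at its end, in the units of the state.
- manip.read_state(): the state, without advancing time (a new reading comes with each control period).
- manip.camera(name): name is "side" or "top"; returns a dict with "frame" (400x640x3 uint8, red, green, blue), "range_z" (400x640 float32, mm along the optical axis (not along the pixel's ray), 0 where there is no reading), "vfov" (degrees; the focal length in pixels is half the picture's height over the tangent of half this angle, whatever the lens; pixels are square), "cx", "cy" (the principal point, pixels), "cam_to_world" (4x4, takes a point from camera to world coordinates). Camera axes: x right, y down, z forward; pixel columns grow to the right and rows downward; lengths in mm; the calibration is good to about 2 mm. A picture is of the moment at which its call begins.
- manip.sign_off(): hands the job in; it is judged then, once.
The state is a dict: "clock": time; "joints": joint angles; "qd": joint speeds; "effort": joint torques, N m; "eef_pos": TCP position; "eef_rot": TCP orientation; "wrist_force": force on the tool from outside, world axes, zero at the start; "moment": the same for the moment, N m; "finger_gap": finger opening in mm; "finger_force": force on a finger pad.
Only numpy, scipy, OpenCV 4.12 (cv2) and the standard library are available. Lean on these libraries where they do the work, as an engineer would, in place of code of your own. Each camera call takes 0.05 s, during which the arm holds its last target. There are 200 camera calls.

## Working session

There is one attempt and no reset: what is moved stays moved. The work goes in short steps, Python scripts to look and compute and a tool call to move; the robot and the scene stay as the last step left them, time stands still between calls to the robot, and variables do not carry over. Pictures are saved under pics/ and viewed, at most 10 in all, crops included, and the job is handed in when it is done.

Besides the shell and the picture viewer there is one more tool, called after "Request:" in YAML: its name, and indented under it one key for each argument. servo_tool: Moves the arm, as the interface text tells. Its arguments: {"type":"object","properties":{"motion":{"type":"array"},"newtons":{"type":"number"}},"required":["motion"]}

```bash
mkdir -p pics
cat > h.py <<'E'
import numpy as np, cv2
from cell import manip
def cloud(name):
    c=manip.camera(name); h,w=c["range_z"].shape
    f=h/2/np.tan(np.radians(c["vfov"])/2); z=c["range_z"].astype(float)
    u,v=np.meshgrid(np.arange(w),np.arange(h))
    P=np.stack([(u-c["cx"])*z/f,(v-c["cy"])*z/f,z],-1)
    T=np.array(c["cam_to_world"]); W=P@T[:3,:3].T+T[:3,3]; W[z==0]=np.nan
    return c["frame"],W,c
def save(n,img): cv2.imwrite(f"pics/{n}.png",img[...,::-1])
E
python3 - <<'E'
from h import *
s=manip.read_state(); print(s)
for n in("top","side"):
    f,W,c=cloud(n); save(n+"0",f); np.savez(f"{n}0",f=f,W=W); print(n,c["vfov"],np.round(c["cam_to_world"],2).tolist())
E
```

```text
{'clock': 0.0, 'joints': array([ 1.22239708e+00,  3.00482717e-01,  1.52159104e+00,  7.10622493e-06,
        1.32065940e+00, -6.66140333e-02]), 'qd': array([-9.47504643e-05,  1.61475526e-04, -7.44790504e-04, -5.02932225e-04,
       -8.90419170e-04,  9.06149073e-04]), 'effort': array([-7.05341081e-04, -5.31821716e+01, -3.52705014e+01,  7.07658450e-02,
        2.47379526e-02, -7.44307886e-05]), 'eef_pos': array([152.85967996, 528.06427185, 204.87573575]), 'eef_rot': array([-3.14045514e+00, -8.27852254e-05,  2.85980563e+00]), 'wrist_force': array([ 0.51955481, -0.18638367,  0.37023538]), 'moment': array([-0.03284536,  0.00660381, -0.02430695]), 'finger_force': 0.0, 'finger_gap': 94.00069198230089}
top 55.51893655908266 [[0.0, -0.99, 0.12, 399.5], [-1.0, -0.0, -0.0, -59.4], [0.0, -0.12, -0.99, 1268.59], [0.0, 0.0, 0.0, 1.0]]
side 51.873416393303415 [[-1.0, -0.06, 0.07, 485.94], [-0.09, 0.51, -0.86, 809.45], [0.02, -0.86, -0.51, 614.89], [0.0, 0.0, 0.0, 1.0]]
```

View pics/top0.png

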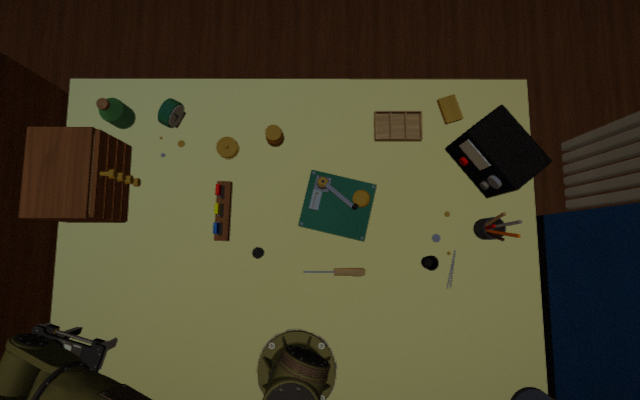

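View pics/side0.png

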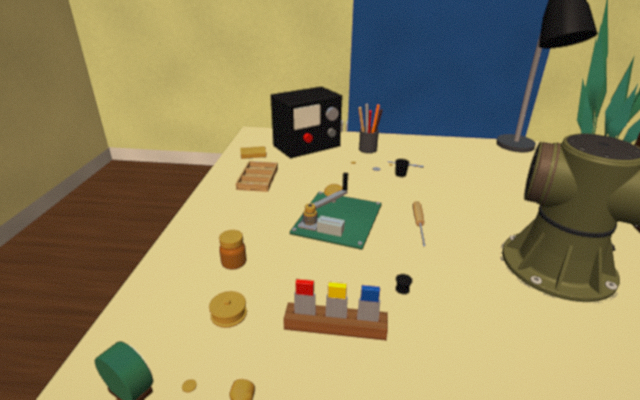

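The top view shows the rack at about (222,210) with the red gauge at its far end (218,190). The jig is at (338,205): pivot (322,184), block (315,199), post (355,206). Next I measure these.

```bash
cat > m.py <<'E'
from h import *
def obb(p):
    p=p.astype(np.float32); (c,s,a)=cv2.minAreaRect(p[:,:2]); return np.round(c,1),np.round(s,1),round(a,2)
for n in("top","side"):
    d=np.load(n+"0.npz"); f,W=d["f"].astype(int),d["W"]; X,Y,Z=W[...,0],W[...,1],W[...,2]
    hsv=cv2.cvtColor(d["f"],cv2.COLOR_RGB2HSV).astype(int); H,S,V=[hsv[...,i] for i in range(3)]
    rack=(X>330)&(X<620)&(Y>150)&(Y<330); 
    R=rack&(Z>72)&(Z<115)
    for k,h in(("red",(H<8)|(H>172)),("yellow",(H>22)&(H<35)),("blue",(H>100)&(H<130))):
        m=R&h&(S>120); p=W[m]; t=p[p[:,2]>np.percentile(p[:,2],90)-6]; print(n,k,len(t),obb(t),t.mean(0).round(1))
    m=rack&(Z>22)&(Z<36); print(n,"rack",m.sum(),obb(W[m]))
    J=(X>330)&(X<640)&(Y>-260)&(Y<80)
    m=J&(Z>6)&(Z<17)&(H>60)&(H<95)&(S>90); print(n,"plate",m.sum(),obb(W[m]))
    bx=cv2.boxPoints(cv2.minAreaRect(W[m][:,:2].astype(np.float32)));print(bx.round(1).tolist())
    m=J&(Z>36)&(Z<47)&(S<70); print(n,"block",m.sum(),obb(W[m]),W[m].mean(0).round(1))
    m=J&(Z>85)&(Z<125); print(n,"post>85",m.sum(),W[m].mean(0).round(1) if m.any() else 0, np.nanmax(Z[J]))
    m=J&(Z>105)&(Z<125); print(n,"posttop",m.sum(),W[m].mean(0).round(1))
E
python3 m.py
python3 - <<'E'
import cv2
i=cv2.imread('pics/top0.png'); a=cv2.resize(i[160:250,190:390],None,fx=4,fy=4,interpolation=cv2.INTER_CUBIC); cv2.imwrite('pics/crop0.png',a)
E
```

```text
Traceback (most recent call last):
  File "m.py", line 10, in <module>
    m=R&h&(S>120); p=W[m]; t=p[p[:,2]>np.percentile(p[:,2],90)-6]; print(n,k,len(t),obb(t),t.mean(0).round(1))
                                                                                    ~~~^^^
  File "m.py", line 3, in obb
    p=p.astype(np.float32); (c,s,a)=cv2.minAreaRect(p[:,:2]); return np.round(c,1),np.round(s,1),round(a,2)
                                    ~~~~~~~~~~~~~~~^^^^^^^^^
cv2.error: OpenCV(4.12.0) /io/opencv/modules/imgproc/src/convhull.cpp:143: error: (-215:Assertion failed) total >= 0 && (depth == CV_32F || depth == CV_32S) in function 'convexHull'
```

View pics/crop0.png

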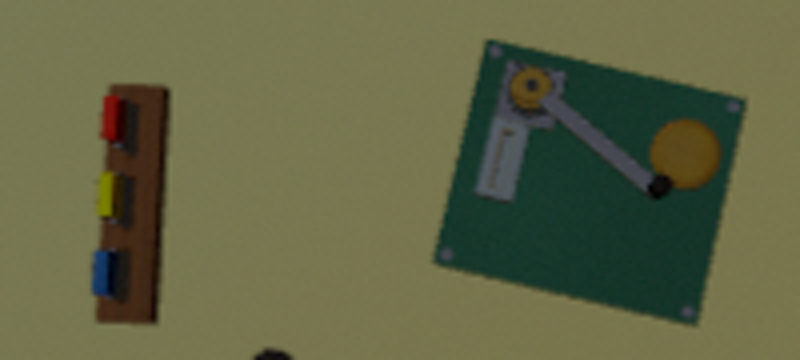

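Crop: red gauge at the top of the rack, yellow in the middle, blue at the bottom. The jig has its pivot upper left, the block below it, and the arm pointing to the lower right.

```bash
sed -i 's/cv2.minAreaRect(p\[:,:2\])/cv2.minAreaRect(np.ascontiguousarray(p[:,:2]))/; s/return np.round(c,1)/return np.round(c,1)/; s/^def obb(p):/def obb(p):\n    if len(p)<5: return len(p)/' m.py; python3 m.py; python3 -c "
import numpy as np
d=np.load('top0.npz');print(d['W'][190,218],d['f'][190,218],d['W'][205,235],d['W'][199,315], d['W'][206,355])"
```

```text
top red 43 (array([566.6, 242.9]), array([31.6, 10.6]), 1.16) [566.8 242.6 107.1]
top yellow 35 (array([507.8, 246.1]), array([10.8, 31.4]), 89.43) [507.4 245.6 107.4]
top blue 36 (array([446.5, 246.1]), array([30.5, 13.5]), 0.12) [447.  246.  107.7]
top rack 564 (array([508., 245.]), array([ 45.6, 195.3]), 88.65)
top plate 2751 (array([ 528.7, -131.4]), array([221.2, 191.2]), 76.78)
[[410.29998779296875, -217.1999969482422], [596.5, -260.8999938964844], [647.0, -45.599998474121094], [460.8999938964844, -1.899999976158142]]
top block 158 (array([563.7, -68. ]), array([ 35.1, 113. ]), 69.09) [547.  -62.   41.5]
top post>85 25 [ 514.1 -181.   114.8] 122.4127447739354
top posttop 23 [ 514.4 -181.5  116.3]
side red 100 (array([567.9, 247.5]), array([31.8, 12. ]), 0.91) [567.6 248.3 106. ]
side yellow 122 (array([508.4, 247.6]), array([12.9, 33.3]), 89.7) [508.2 249.1 106.2]
side blue 91 (array([448.9, 250.3]), array([10.6, 28.9]), 88.65) [448.7 252.  105.9]
side rack 1622 (array([509. , 247.2]), array([ 47.5, 195.5]), 88.75)
side plate 1988 (array([ 528.6, -126.1]), array([222.6, 188.2]), 76.95)
[[411.79998779296875, -213.3000030517578], [595.2000122070312, -255.8000030517578], [645.4000244140625, -39.0], [462.0, 3.5]]
side block 220 (array([563.9, -63.1]), array([ 35.3, 106.5]), 75.52) [546.9 -57.4  40. ]
side post>85 71 [ 516.9 -176.2  103.1] 119.0334170244484
side posttop 31 [ 516.6 -177.   113.2]
[563.2631317  240.7243664  108.52398606] [105  11   5] [528.24766956 210.86361172  -3.25376671] [546.89255254 -58.08452737  15.83785332] [ 513.93182848 -180.21271629  115.53588877]
```

Request:
servo_tool:
  motion:
    - [[0.829,-0.566,0,0,0,0.082,0],[0.829,-0.566,0,0,0,0.082,0],[0.829,-0.566,0,0,0,0.082,0],[0.829,-0.566,0,0,0,0.082,0],[0.829,-0.566,0,0,0,0.082,0],[0.829,-0.566,0,0,0,0.082,0],[0.829,-0.566,0,0,0,0.082,0],[0.829,-0.566,0,0,0,0.082,0],[0.829,-0.566,0,0,0,0.082,0],[0.829,-0.566,0,0,0,0.082,0]]
  newtons: 20

```text
clock: 1.1
eef_pos: [563.8, 247.2, 205.2]
eef_rot: [-3.141, -0.0, 3.117]
wrist_force: [-0.3, 0.4, 0.1]
finger_gap: 93.9
finger_force: 0.0
```

Request:
servo_tool:
  motion:
    - [[0,0,0,0,0,0,0],[0,0,0,0,0,0,0]]

```text
clock: 1.3
eef_pos: [562.6, 248.1, 204.6]
eef_rot: [-3.141, -0.001, 3.116]
wrist_force: [-0.3, -0.7, 0.6]
finger_gap: 94.2
finger_force: 0.0
```

Request:
servo_tool:
  motion:
    - [[0.01,-0.006,-0.1,0,0,0,0],[0.01,-0.006,-0.17,0,0,0,0],[0.01,-0.006,-0.23,0,0,0,0],[0.01,-0.006,-0.257,0,0,0,0],[0.01,-0.006,-0.257,0,0,0,0],[0.01,-0.006,-0.257,0,0,0,0],[0.01,-0.006,-0.257,0,0,0,0.7]]

```text
clock: 2.0
eef_pos: [568.0, 246.3, 78.9]
eef_rot: [3.141, 0.003, 3.118]
wrist_force: [0.0, -0.6, 0.2]
finger_gap: 89.4
finger_force: 0.0
```

Run:
```python
from h import *
s=manip.read_state(); print(s["eef_pos"],s["eef_rot"],s["finger_gap"],s["wrist_force"])
f,W,c=cloud("side"); save("s1",cv2.resize(f[230:370,220:420],None,fx=4,fy=4))
```

```text
[568.04536205 246.30484961  78.90193223] [3.14056563e+00 2.59685579e-03 3.11777861e+00] 89.42048678003476 [ 0.02648414 -0.58605122  0.16616687]
```

View pics/s1.png

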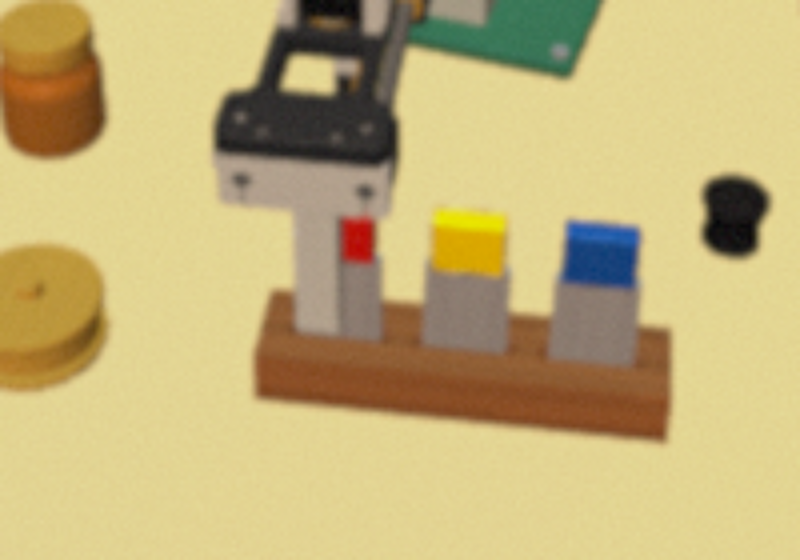

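The near finger, at (315,270) in the crop, stands in front of the red grip, and the neighbours are clear. Closing now.

Request:
servo_tool:
  motion:
    - [[0,0,0,0,0,0,1],[0,0,0,0,0,0,1],[0,0,0,0,0,0,1],[0,0,0,0,0,0,1],[0,0,0,0,0,0,1],[0,0,0,0,0,0,1],[0,0,0,0,0,0,1],[0,0,0,0,0,0,1],[0,0,0,0,0,0,1],[0,0,0,0,0,0,1]]
  newtons: 20

```text
clock: 3.05
eef_pos: [567.4, 245.4, 76.9]
eef_rot: [-3.141, -0.0, 3.117]
wrist_force: [-0.3, -1.3, 0.8]
finger_gap: 11.8
finger_force: 20.0
```

Request:
servo_tool:
  motion:
    - [[0,0,0,0,0,0,1],[0,0,0,0,0,0,1],[0,0,0,0,0,0,1]]

```text
clock: 3.35
eef_pos: [567.4, 245.5, 76.9]
eef_rot: [-3.141, -0.0, 3.117]
wrist_force: [-0.7, -3.8, -0.3]
finger_gap: 11.7
finger_force: 20.0
```

Request:
servo_tool:
  motion:
    - [[0,0,0.03,0,0,0,1],[0,0,0.08,0,0,0,1],[0,0,0.14,0,0,0,1],[0,0,0.2,0,0,0,1],[0,0,0.2,0,0,0,1],[-0.008,-0.1,0.2,0,0,-0.02,1],[-0.016,-0.2,0.2,0,0,-0.04,1],[-0.024,-0.3,0.2,0,0,-0.06,1],[-0.032,-0.4,0.2,0,0,-0.0655,1],[-0.04,-0.5,0.2,0,0,-0.0655,1]]

```text
clock: 4.35
eef_pos: [546.8, -5.0, 177.0]
eef_rot: [3.141, 0.0, 2.911]
wrist_force: [1.4, 0.7, -2.5]
finger_gap: 11.9
finger_force: 20.0
```

Request:
servo_tool:
  motion:
    - [[-0.008,-0.102,0,0,0,0,1],[-0.008,-0.102,0,0,0,0,1],[-0.008,-0.102,0,0,0,0,1],[-0.008,-0.102,0,0,0,0,1],[-0.008,-0.102,0,0,0,0,1]]

```text
clock: 4.85
eef_pos: [543.6, -53.2, 176.9]
eef_rot: [3.141, -0.0, 2.913]
wrist_force: [0.5, 0.0, -1.5]
finger_gap: 12.1
finger_force: 20.0
```

Run:
```python
from h import *
s=manip.read_state(); print(s["eef_pos"],s["eef_rot"],s["finger_gap"],s["wrist_force"])
f,W,c=cloud("side"); np.savez("side2",f=f,W=W); save("s2",cv2.resize(f[150:270,270:410],None,fx=5,fy=5,interpolation=cv2.INTER_CUBIC))
f,W,c=cloud("top"); np.savez("top2",f=f,W=W)
```

```text
[543.5876443  -53.18144852 176.89604088] [ 3.14139215e+00 -9.61231301e-05  2.91336604e+00] 12.104184711188134 [ 5.10484921e-01  6.77976625e-04 -1.45177928e+00]
```

View pics/s2.png

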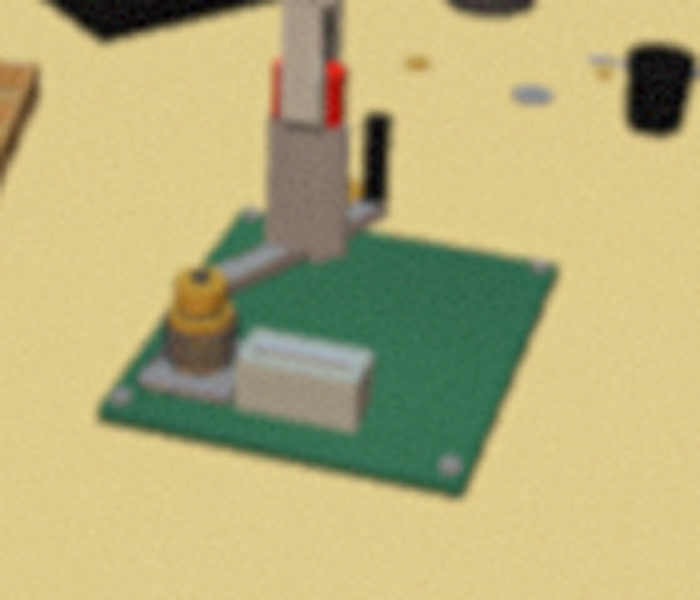

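The gauge is held above the block: blade at about (310,190), slot at (310,350) in the crop. I'll measure the offset within this one camera.

Run:
```python
from h import *
d=np.load("side2.npz"); W=d["W"]; a=np.radians(13.2); R=np.array([[np.cos(a),np.sin(a)],[-np.sin(a),np.cos(a)]])
hsv=cv2.cvtColor(d["f"],cv2.COLOR_RGB2HSV).astype(int)
J=(W[...,:2]-[543.6,-53.2])@R   # jig-axes coords relative to TCP
x,y,z=J[...,0],J[...,1],W[...,2]
near=(abs(x)<45)&(abs(y)<40)
m=near&(z>112)&(z<150)&(abs(y)<12); print("blade",m.sum(),"y med",np.median(y[m]),"x pct",np.percentile(x[m],[1,50,99]),"tilt",np.polyfit(z[m],y[m],1),"yaw",np.polyfit(x[m],y[m],1))
m=near&(z>39.5)&(z<46); print("blocktop",m.sum(),np.percentile(x[m],[1,50,99]),np.percentile(y[m],[2,50,98]),np.median(z[m]))
b=near&(z>18)&(z<36)&(abs(x)<28)&(y>0)&(hsv[...,1]<90); print("block front",b.sum(),np.median(y[b]),np.percentile(x[b],[1,99]),"yaw",np.polyfit(x[b],y[b],1)[0])
b2=near&(z>18)&(z<36)&(y>0)&(hsv[...,1]<90);print(np.percentile(x[b2],[1,5,95,99]))
```

```text
blade 226 y med 3.4031648033844557 x pct [-18.53781806   0.09564884  20.44977582] tilt [-2.17631739e-03  3.62358964e+00] yaw [0.01872795 3.33167685]
blocktop 147 [-30.16750433   4.53424715  44.21032043] [-19.20796326  -6.68799765  12.21056786] 41.16750679010045
block front 124 9.545208958238252 [-27.3673218   27.55158634] yaw -0.0061042380281411054
[-30.28726796 -28.52166542  36.98888279  43.11649511]
```

Run:
```python
from h import *
a=np.radians(-13.2); R=np.array([[np.cos(a),-np.sin(a)],[np.sin(a),np.cos(a)]]); o=np.array([543.6,-53.2])
S=5; g=np.arange(-50,50,1/S); gx,gy=np.meshgrid(g,-g)   # jig x right, y up
out=[]
for n in("top","side"):
    c=manip.camera(n); T=np.array(c["cam_to_world"]); f=200/np.tan(np.radians(c["vfov"])/2)
    fr=np.load(n+"0.npz")["f"]
    xy=np.stack([gx,gy],-1)@R.T+o; P=np.concatenate([xy,np.full(gx.shape+(1,),42.)],-1)
    C=(P-T[:3,3])@T[:3,:3]
    im=cv2.remap(fr,(C[...,0]/C[...,2]*f+c["cx"]).astype(np.float32),(C[...,1]/C[...,2]*f+c["cy"]).astype(np.float32),cv2.INTER_CUBIC)
    im=cv2.resize(im,(390,390)); im=cv2.convertScaleAbs(im,alpha=1.6 if n=="top" else 1.1)
    for k in range(-40,41,10):
        q=int((k+50)*3.9); cv2.putText(im,str(k),(q-8,386),0,.35,(255,255,255)); cv2.putText(im,str(k),(0,390-q+4),0,.35,(255,255,255)); cv2.line(im,(q,370),(q,375),(255,255,255)); cv2.line(im,(22,390-q),(28,390-q),(255,255,255))
    out.append(im)
save("rect",np.hstack(out))
```

```text
(no output)
```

View pics/rect.png

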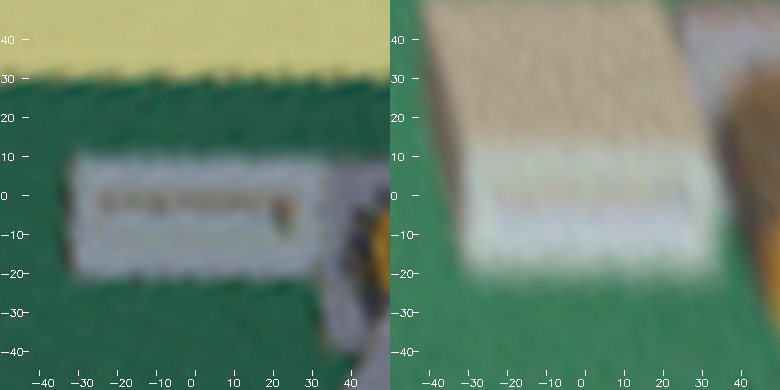

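Rectified at z = 42, the block is centred at (0, -5) in the top view and about (+1, -2.5) in the side view, relative to the TCP along jig axes. I'll shift by about -3.8 along jig y and descend gently.

Request:
servo_tool:
  motion:
    - [[-0.0018,-0.0074,-0.05,0,0,0,1],[-0.0018,-0.0074,-0.09,0,0,0,1],[-0.0018,-0.0074,-0.115,0,0,0,1],[-0.0018,-0.0074,-0.125,0,0,0,1],[-0.0018,-0.0074,-0.13,0,0,0,1],[-0.0018,-0.0074,-0.134,0,0,0,1],[-0.0018,-0.0074,-0.138,0,0,0,1],[-0.0018,-0.0074,-0.138,0,0,0,1]]

```text
clock: 5.85
eef_pos: [542.8, -58.4, 108.3]
eef_rot: [-3.141, 0.001, 2.912]
wrist_force: [0.0, -1.5, -0.5]
finger_gap: 11.7
finger_force: 20.0
```

Request:
servo_tool:
  motion:
    - [[0,0.002,0,0,0,0,1],[0,0.002,-0.004,0,0,0,1],[0,0.002,-0.008,0,0,0,1],[0,0.002,-0.012,0,0,0,1],[0,0.002,-0.012,0,0,0,1]]

```text
clock: 6.35
eef_pos: [542.6, -57.8, 102.1]
eef_rot: [-3.14, 0.0, 2.912]
wrist_force: [-0.4, -6.6, -0.6]
finger_gap: 12.1
finger_force: 20.0
```

In the slot, with the wall pushing toward -y. I'll ease that way and continue down.

Request:
servo_tool:
  motion:
    - [[0,-0.003,0,0,0,0,1],[0,-0.003,-0.006,0,0,0,1],[0,-0.003,-0.012,0,0,0,1],[0,-0.003,-0.018,0,0,0,1],[0,-0.003,-0.024,0,0,0,1],[0,-0.003,-0.028,0,0,0,1],[0,-0.003,-0.028,0,0,0,1]]

```text
clock: 7.05
eef_pos: [542.4, -58.6, 87.6]
eef_rot: [3.142, -0.001, 2.912]
wrist_force: [0.7, 0.6, -0.5]
finger_gap: 11.7
finger_force: 20.0
```

Request:
servo_tool:
  motion:
    - [[0,0,-0.004,0,0,0,1],[0,0,-0.008,0,0,0,1],[0,0,-0.01,0,0,0,1],[0,0,-0.011,0,0,0,1],[0,0,-0.011,0,0,0,1]]

```text
clock: 7.55
eef_pos: [542.6, -58.7, 82.9]
eef_rot: [-3.142, 0.0, 2.912]
wrist_force: [-2.3, 0.3, 4.8]
finger_gap: 11.8
finger_force: 20.0
```

On the floor (fz up by about 6 N). Release, then retreat upward.

Request:
servo_tool:
  motion:
    - [[0,0,0,0,0,0,0.5],[0,0,0,0,0,0,0.5],[0,0,0,0,0,0,0.5],[0,0,0,0,0,0,0.5],[0,0,0,0,0,0,0.5],[0,0,0.06,0,0,0,0.5],[0,0,0.14,0,0,0,0.5],[0,0,0.2,0,0,0,0.5],[0,0,0.2,0,0,0,0.5]]

```text
clock: 8.45
eef_pos: [544.1, -58.9, 186.6]
eef_rot: [3.141, 0.007, 2.912]
wrist_force: [-0.1, -0.7, -0.5]
finger_gap: 46.9
finger_force: 0.0
```

Run:
```python
from h import *
s=manip.read_state(); print(s["clock"],s["eef_pos"],s["eef_rot"],s["finger_gap"],s["wrist_force"])
f,W,c=cloud("side"); save("s3",cv2.resize(f[150:270,270:410],None,fx=5,fy=5,interpolation=cv2.INTER_CUBIC))
J=(abs(W[...,0]-543)<40)&(abs(W[...,1]+58)<30); p=W[J&(W[...,2]>85)&(W[...,2]<118)]; print(len(p),p[:,2].max() if len(p) else 0,p.mean(0))
J=(abs(W[...,0]-516)<25)&(abs(W[...,1]+178)<25)&(W[...,2]>80)&(W[...,2]<125); print(W[J].mean(0))
```

```text
8.45 [544.12040711 -58.9170409  186.64390754] [3.14121246 0.0067887  2.91165596] 46.876550403363865 [-0.10007614 -0.68214572 -0.49313956]
170 115.2842802189154 [543.71386209 -53.16003844 101.66091477]
[ 516.93677056 -175.98680972  100.39362974]
```

View pics/s3.png

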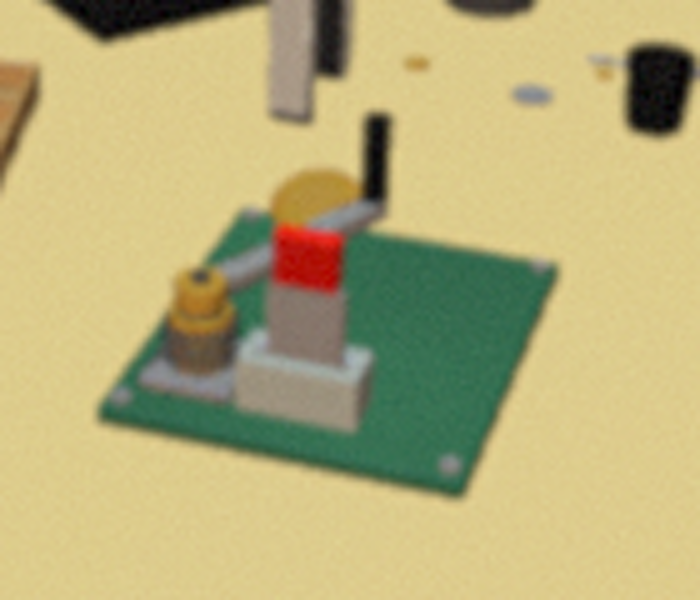

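The gauge stands in the slot at (310,290), the arm still rests by the gong, and the post is at (375,155). Next I go to the post with the fingers closing tangentially.

Request:
servo_tool:
  motion:
    - [[-0.0576,-0.243,0,0,0,-0.45,0.5],[-0.0576,-0.243,0,0,0,-0.45,0.5],[-0.0576,-0.243,0,0,0,-0.45,0.5],[-0.0576,-0.243,0,0,0,-0.45,0.5],[-0.0576,-0.243,0,0,0,-0.45,0.5],[-0.0576,-0.243,0,0,0,-0.45,0.5],[-0.0576,-0.243,0,0,0,-0.45,0.5],[-0.0576,-0.243,0,0,0,-0.45,0.5],[-0.0576,-0.243,0,0,0,-0.45,0.5],[-0.0576,-0.243,0,0,0,-0.45,0.5]]

```text
clock: 9.5
eef_pos: [513.3, -180.0, 180.8]
eef_rot: [-3.139, -0.001, 1.492]
wrist_force: [0.3, 0.1, -0.1]
finger_gap: 46.8
finger_force: 0.0
```

Request:
servo_tool:
  motion:
    - [[0,0,0,0,0,-0.2,0.5],[0,0,0,0,0,-0.2,0.5],[0,0,0,0,0,-0.2,0.5],[0,0,0,0,0,-0.2,0.5],[0,0,0,0,0,-0.2,0.5],[0,0,0,0,0,-0.2,0.5],[0,0,0,0,0,-0.2,0.5]]

```text
clock: 10.2
eef_pos: [513.6, -180.1, 181.9]
eef_rot: [-3.141, 0.0, 0.873]
wrist_force: [-0.4, 0.0, -0.2]
finger_gap: 46.7
finger_force: 0.0
```

Request:
servo_tool:
  motion:
    - [[0.0034,-0.001,-0.06,0,0,0,0.5],[0.0034,-0.001,-0.1,0,0,0,0.5],[0.0034,-0.001,-0.14,0,0,0,0.5],[0.0034,-0.001,-0.17,0,0,0,0.5],[0.0034,-0.001,-0.19,0,0,0,0.5],[0.0034,-0.001,-0.192,0,0,0,0.5],[0.0034,-0.001,-0.192,0,0,0,0.5]]

```text
clock: 10.9
eef_pos: [515.6, -180.8, 86.8]
eef_rot: [3.141, -0.0, 0.87]
wrist_force: [-0.4, -0.2, 0.4]
finger_gap: 47.1
finger_force: 0.0
```

Request:
servo_tool:
  motion:
    - [[0,0,0,0,0,0,0.75],[0,0,0,0,0,0,0.78],[0,0,0,0,0,0,0.8],[0,0,0,0,0,0,1],[0,0,0,0,0,0,1],[0,0,0,0,0,0,1],[0,0,0,0,0,0,1],[0,0,0,0,0,0,1]]
  newtons: 30

```text
clock: 11.7
eef_pos: [515.7, -180.8, 86.6]
eef_rot: [3.141, -0.0, 0.87]
wrist_force: [1.3, -3.0, 2.5]
finger_gap: 15.7
finger_force: 30.0
```

Run:
```python
import numpy as np
f=lambda t:130*np.array([np.cos(np.radians(230-t)),np.sin(np.radians(230-t))])
for a in (0,45):
  for t in range(a+5,a+51 if a==0 else 71,5) if a==0 else range(a+3,a+25,3): print(a,t,*((f(t)-f(a))/500).round(4),round(-(t-a)/180,4))
```

```text
0 5 -0.0167 0.0153 -0.0278
0 10 -0.032 0.032 -0.0556
0 15 -0.0459 0.05 -0.0833
0 20 -0.058 0.0692 -0.1111
0 25 -0.0685 0.0893 -0.1389
0 30 -0.0772 0.1102 -0.1667
0 35 -0.084 0.1319 -0.1944
0 40 -0.0889 0.154 -0.2222
0 45 -0.0919 0.1765 -0.25
0 50 -0.0929 0.1992 -0.2778
45 48 -0.0008 0.0136 -0.0167
45 51 -0.0009 0.0272 -0.0333
45 54 -0.0004 0.0408 -0.05
45 57 0.0009 0.0543 -0.0667
45 60 0.003 0.0678 -0.0833
45 63 0.0057 0.0811 -0.1
45 66 0.0091 0.0943 -0.1167
45 69 0.0132 0.1073 -0.1333
```

Request:
servo_tool:
  motion:
    - [[-0.0167,0.0153,0,0,0,-0.0278,1],[-0.032,0.032,0,0,0,-0.0556,1],[-0.0459,0.05,0,0,0,-0.0833,1],[-0.058,0.0692,0,0,0,-0.1111,1],[-0.0685,0.0893,0,0,0,-0.1389,1],[-0.0772,0.1102,0,0,0,-0.1667,1],[-0.084,0.1319,0,0,0,-0.1944,1],[-0.0889,0.154,0,0,0,-0.2222,1],[-0.0919,0.1765,0,0,0,-0.25,1],[-0.0919,0.1765,0,0,0,-0.25,1]]

```text
clock: 12.7
eef_pos: [470.7, -92.0, 86.8]
eef_rot: [3.14, -0.003, 0.082]
wrist_force: [11.7, -5.1, -6.5]
finger_gap: 15.4
finger_force: 30.0
```

Request:
servo_tool:
  motion:
    - [[0.0012,0.0136,0,0,0,-0.0167,1],[0.0011,0.0272,0,0,0,-0.0333,1],[0.0016,0.0408,0,0,0,-0.05,1],[0.0029,0.0543,0,0,0,-0.0667,1],[0.0029,0.0543,0,0,0,-0.0667,1],[0.0029,0.0543,0,0,0,-0.0667,1]]

```text
clock: 13.3
eef_pos: [471.5, -65.8, 86.7]
eef_rot: [3.14, -0.002, -0.125]
wrist_force: [5.2, -7.0, -1.2]
finger_gap: 15.2
finger_force: 30.0
```

Request:
servo_tool:
  motion:
    - [[0.001,0.0068,0,0,0,-0.0083,1],[0.0021,0.0135,0,0,0,-0.0167,1],[0.0039,0.0224,0,0,0,-0.028,1],[0.0039,0.0224,0,0,0,-0.028,1],[0.0039,0.0224,0,0,0,-0.028,1]]

```text
clock: 13.8
eef_pos: [473.4, -54.8, 86.7]
eef_rot: [3.14, -0.002, -0.213]
wrist_force: [5.1, -7.9, -0.3]
finger_gap: 15.5
finger_force: 30.0
```

Request:
servo_tool:
  motion:
    - [[0.0005,0.0022,0,0,0,-0.0028,1],[0.001,0.0044,0,0,0,-0.0056,1],[0.001,0.0044,0,0,0,-0.0056,1],[0.001,0.0044,0,0,0,-0.0056,1]]

```text
clock: 14.2
eef_pos: [473.9, -52.7, 86.6]
eef_rot: [3.14, -0.002, -0.231]
wrist_force: [4.1, -8.4, -1.3]
finger_gap: 15.0
finger_force: 30.0
```

Request:
servo_tool:
  motion:
    - [[0.0005,0.0022,0,0,0,-0.0028,1],[0.001,0.0044,0,0,0,-0.0056,1],[0.001,0.0044,0,0,0,-0.0056,1],[0.001,0.0044,0,0,0,-0.0056,1]]

```text
clock: 14.6
eef_pos: [474.4, -50.6, 86.7]
eef_rot: [3.14, -0.002, -0.248]
wrist_force: [4.6, -9.2, 0.1]
finger_gap: 15.4
finger_force: 30.0
```

Request:
servo_tool:
  motion:
    - [[0.0005,0.0022,0,0,0,-0.0028,1],[0.001,0.0044,0,0,0,-0.0056,1],[0.001,0.0044,0,0,0,-0.0056,1],[0.001,0.0044,0,0,0,-0.0056,1]]

```text
clock: 15.0
eef_pos: [474.9, -48.8, 86.7]
eef_rot: [3.14, -0.002, -0.266]
wrist_force: [3.7, -12.9, -1.3]
finger_gap: 15.6
finger_force: 30.0
```

Request:
servo_tool:
  motion:
    - [[0.0004,0.0016,0,0,0,0,1],[0.0004,0.0024,0,0,0,0,1],[0.0004,0.0024,0,0,0,0,1],[0.0004,0.0024,0,0,0,0,1]]
  newtons: 40

```text
clock: 15.4
eef_pos: [475.1, -48.2, 86.7]
eef_rot: [3.139, -0.002, -0.266]
wrist_force: [2.9, -19.2, -0.8]
finger_gap: 15.1
finger_force: 40.0
```

Request:
servo_tool:
  motion:
    - [[0,0,0,0,0,0,1],[0,0,0,0,0,0,1],[0,0,0,0,0,0,1],[0,0,0,0,0,0,1],[0,0,0,0,0,0,1]]

```text
clock: 15.9
eef_pos: [475.1, -48.3, 86.7]
eef_rot: [3.139, -0.002, -0.266]
wrist_force: [4.3, -19.6, -0.6]
finger_gap: 15.2
finger_force: 40.0
```

Run:
```python
from h import *
f,W,c=cloud("side"); save("s4",cv2.resize(f[130:350,220:420],None,fx=2.7,fy=2.7,interpolation=cv2.INTER_CUBIC))
J=(abs(W[...,0]-543)<30)&(abs(W[...,1]+58)<30)
h=cv2.cvtColor(f,cv2.COLOR_RGB2HSV).astype(int); p=W[J&(W[...,2]>80)&((h[...,0]<8)|(h[...,0]>172))&(h[...,1]>150)]; print(len(p),p[:,2].max(),p.mean(0))
```

```text
157 114.3466289309776 [544.56458511 -47.36605783 101.05905981]
```

View pics/s4.png

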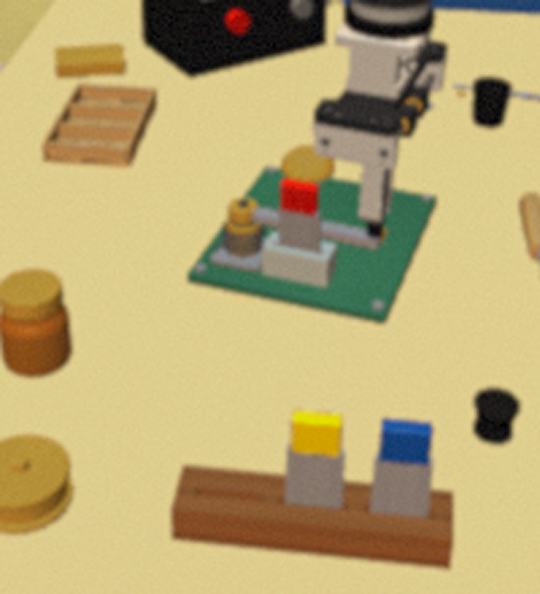

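The gauge is upright in its slot at (300,215), with the arm bar against the blade and the gripper on the post at (375,225). The other two gauges are still in the rack and the force is steady at 19.6 N.

```bash
python3 -c "
from cell import manip
print(manip.sign_off())"
```

```text
the job is handed in; nothing more can be done
None
```

The red gauge is seated in the jig slot and was released while the strike arm was at rest. The gripper now holds the arm firmly against the blade, with a steady wrist force of about 20 N. I handed the job in at about 16 s; the sign-off returned no verdict.

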